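Put the odds and ends back with their own kind

ROBOT

A 6-joint arm with a two-finger parallel gripper is mounted at the origin on a cart in front of the work surface, level with it; the furniture and walls round the work are solid. World frame = base frame: x ahead of the robot, y to its left, z up, the work surface at z = 0. Lengths are in mm, angles in rad, forces in N, time in s.
With the tool pointing down it reaches from about 375 to 900 mm from the base axis. Payload 3.1 kg.
Tool frame: the origin (TCP) lies at the very end of the fingers, on their centre line; the grasp point (between the pads) lies r.grasp_offset behind it (r.grasp_offset is the distance from the TCP to the grasp point, in mm); z points along the fingers, y is the line along which they close (so a half turn about z gives the same grasp; the last joint's range is limited). The gripper opens to 87 mm and grips with 3 to 60 N. Pads are 19 mm wide; open, the fingers measure 117 mm over their backs; the gripper's body (75 mm by 190 mm) begins 51 mm behind the grasp point.
Start: joints at [1.127, 0.527, 1.433, -0, 1.181, -0.178], TCP at [163.532, 603.203, 222.548] pointing down, gripper open.
Joint ranges: [-3.08, 3.08], [-0.75, 2.2], [0.22, 2.44], [-1.43, 4.57], [0, 2.65], [-2.85, 2.85]. Speed limits (rad/s): [2.79, 2.79, 3.14, 3.14, 3.14, 3.14].

INTERFACE

Orientations are given as a unit quaternion [w, x, y, z].
In Python, from rig import r gives the robot as it stands.
- The arm moves only by the tool servo_tool, never from a script. Its argument "series" is text: rows parted by semicolons, each of 7 numbers parted by spaces: the shift along the tool's x, y, z in a scale on which 1.0 is 600 mm, then the turn, a rotation vector about the tool's x, y, z in normalised numbers (1 is 2 rad), then the finger opening in mm, from 0 to 87. In form: tx ty tz ax ay az grip; .... A call has exactly 8 rows; each row is the pose to reach, as a shift and turn from the pose commanded when the call began, along the tool's axes at that moment; what a row does not reach only later rows make up. A row lasts 1/10 s, in which the tool goes at most 50 mm and 8.59 degrees, less where a joint would pass 70% of its speed; a pose out of reach is approached as far as the arm can. A call with a gripper value outside its range is refused whole. The fingers move at their own pace and stop on an object; the grip force is fixed at half the most. Time passes only in rows, so rows that repeat a pose let the fingers close, or fill a call up. It gives the time, the measured TCP pose, the force, the opening and the grip force at its end, in the units of the state.
- r.sense(): the state, without advancing time (a new reading comes with each control period).
- r.camera(name): name is "scene" or "side" or "wrist"; returns the picture (480x640x3 uint8, red, green, blue); there is no depth.
- r.calibration(name): a dict with "K" (3x3 intrinsics, pixels), "k1" (the pictures are not rectified: a ray, as slopes to the right and down, at radius r is drawn at 1 + k1 r^2 times it, then the intrinsics apply), "cam_to_world" (4x4, takes a point from camera to world coordinates); the wrist camera has in their place "hand_eye" (4x4, takes a point from camera to tool coordinates, whose origin is the TCP and whose axes are the flange's). Camera axes: x right, y down, z forward; pixel columns grow to the right and rows downward; lengths in mm; the calibration is good to about 2 mm. A picture is of the moment at which its call begins: read the wrist's pose just before it. calibration takes no time and is no camera call.
- r.close_job(): hands the job in; it is judged then, once.
The state is a dict: "t": time; "joint_positions": joint angles; "qd": joint speeds; "joint_torque": joint torques, N m; "position": TCP position; "ee_rot": TCP orientation; "force": force on the tool from outside, world axes, zero at the start; "wrist_torque": the same for the moment, N m; "width": finger opening in mm; "grasp_force": force on a finger pad.
Only numpy, scipy, OpenCV 4.12 (cv2) and the standard library are available. Lean on these libraries where they do the work, as an engineer would, in place of code of your own. Each camera call takes 0.05 s, during which the arm holds its last target. There are 200 camera calls.

TASK

The worktop is to be cleared: sort the five loose odds and ends into the three small wooden trays at the front, each into the tray that already holds one of its kind - both spice jars with the spice jar, both tea lights with the tea light, the head of garlic with the garlic. Jars and tea lights must stand upright on the tray's floor beside what is there, not on top of one another. Leave the little wooden pot standing where it is.

Things in the scene. Friction and masses are not known exactly. Their poses are not given: they have to be found in the camera images.
- spice_jar_1: Loose spice jar standing upright on the worktop, clear glass with a blue and cream label and dark screw cap, cylinder 41 mm in diameter, 105 mm tall, about 0.11 kg. Origin: centre of its base; z up its axis.
- spice_jar_2: Loose spice jar standing upright on the worktop, clear glass with a cream and dark label and dark screw cap, cylinder 41 mm in diameter, 105 mm tall, about 0.11 kg. Origin: centre of its base; z up its axis.
- tea_light_1: Loose tea light (candle in a shallow white cup, green wax, wick up) standing on the worktop, 38 mm in diameter, 15 mm tall, about 15 g. Origin: centre of its base; z up.
- tea_light_2: Loose tea light (candle in a shallow white cup, green wax, wick up) standing on the worktop, 38 mm in diameter, 15 mm tall, about 15 g. Origin: centre of its base; z up. Twin of tea_light_1.
- garlic: Loose head of garlic, off-white, round, 56 mm across and 56 mm tall with its pointed neck up, widest below mid-height; about 35 g. Origin: centre of its underside; z up through the neck. Its foot is small: it may roll over when let go, which does not matter.
- garlic_mid (a point): The middle of the loose head of garlic, on its axis, 25 mm above its underside.
- jar_tray: Spice tray: one of three like wooden trays, fixed, 116 (x) x 166 (y) x 31 mm high, walls 5 mm, inner floor 106 x 156 mm, 11 mm above the worktop. In it one spice jar (41 x 105 mm) stands, fixed, at tray x = 0, y = -52 mm; the +y rest is empty. Origin: centre of its underside, at worktop height; z up, x away from the robot, y to its left, give or take 0.1 rad. Trays swap places.
- candle_tray: Candle tray: one of three like wooden trays, fixed, 116 (x) x 166 (y) x 31 mm high, walls 5 mm, inner floor 106 x 156 mm, 11 mm above the worktop. In it one tea light (38 x 15 mm) stands, fixed, at tray x = 0, y = -52 mm; the +y rest is empty. Origin: centre of its underside, at worktop height; z up, x away from the robot, y to its left, give or take 0.1 rad. Trays swap places.
- garlic_tray: Garlic tray: one of three like wooden trays, fixed, 116 (x) x 166 (y) x 31 mm high, walls 5 mm, inner floor 106 x 156 mm, 11 mm above the worktop. In it one head of garlic (56 x 56 mm) sits, fixed, at tray x = 0, y = -44 mm; the +y rest is empty. Origin: centre of its underside, at worktop height; z up, x away from the robot, y to its left, give or take 0.1 rad. Trays swap places.
- wooden_pot: Little open wooden pot, 73 mm in diameter, 35 mm tall, loose, standing at the far left of the loose things; not to be moved. Origin: centre of its base; z up.
There are look-alikes about, which are no part of the job. Leave any purple look-alike of the tea_light_1 alone.

How it is judged:
By the outcome, as a careful person would: the job done as asked, in the order asked, and still so for the second after the job is handed in, with the robot touching nothing.
It also fails if it takes over 115 s, if anything falls off the work surface, if the arm or the gripper's body presses on something with over 40 N, if the wrist force passes 120 N, or if a joint passes its speed limit or range.

## Working session

There is one attempt and no reset: what is moved stays moved. The work goes in short steps, Python scripts to look and compute and a tool call to move; the robot and the scene stay as the last step left them, time stands still between calls to the robot, and variables do not carry over. Pictures are saved under pics/ and viewed, at most 14 in all, crops included, and the job is handed in when it is done.

Besides the shell and the picture viewer there is one more tool, called after "Request:" as a command line: name --argument value ..., lists and objects as JSON in quotes. servo_tool: Moves the arm, as the interface text tells. Its arguments: {"type":"object","properties":{"series":{"type":"string"}},"required":["series"]}

```bash
ls; mkdir -p pics; python3 - <<'E'
from rig import r
import cv2
print(r.sense(), r.grasp_offset)
for n in("scene","side","wrist"):
    c=r.calibration(n); print(n,c)
    cv2.imwrite(f"pics/{n}0.png",r.camera(n)[:,:,::-1])
E
```

```text
pics
{'t': 0.0, 'joint_positions': array([ 1.12746890e+00,  5.28454964e-01,  1.43387419e+00,  8.05668788e-06,
        1.18134520e+00, -1.78473405e-01]), 'qd': array([-0.00126375,  0.00131012,  0.00120597, -0.00036417, -0.00131809,
        0.00102358]), 'joint_torque': array([-2.76491824e-05, -4.40038741e+01, -1.76595175e+01,  6.33200677e-02,
        5.82181779e-02, -1.58486851e-04]), 'position': array([163.2525569 , 602.57501664, 221.58742601]), 'ee_rot': array([-3.21958132e-04,  1.32041740e-01,  9.91243611e-01, -9.89807232e-04]), 'force': array([-0.31087056,  0.00226513, -0.25558911]), 'wrist_torque': array([ 0.00685085,  0.06846955, -0.03839056]), 'grasp_force': 0.0, 'width': 86.8338794320422} 18.700000000000003
scene {'K': array([[487.9358227 ,   0.        , 317.91874759],
       [  0.        , 487.9358227 , 238.56389052],
       [  0.        ,   0.        ,   1.        ]]), 'k1': -0.026563305482211152, 'cam_to_world': array([[ 6.00282849e-01, -4.25997745e-01,  6.76894691e-01,
        -2.24566927e+02],
       [-7.99724587e-01, -3.09069100e-01,  5.14700764e-01,
        -5.82348933e
[... 578 characters left out ...]
-03, -7.73566557e-01, -6.33685145e-01,
         6.78438551e+02],
       [ 0.00000000e+00,  0.00000000e+00,  0.00000000e+00,
         1.00000000e+00]])}
wrist {'K': array([[403.32114978,   0.        , 316.05057691],
       [  0.        , 403.32114978, 243.4072178 ],
       [  0.        ,   0.        ,   1.        ]]), 'k1': -0.06449015438014888, 'hand_eye': array([[ 4.06616598e-04, -9.62125303e-01, -2.72607292e-01,
         7.33796628e+01],
       [ 9.99999893e-01,  4.51721926e-04, -1.02699163e-04,
        -3.99454545e-01],
       [ 2.21952154e-04, -2.72607221e-01,  9.62125384e-01,
        -1.62101035e+02],
       [ 0.00000000e+00,  0.00000000e+00,  0.00000000e+00,
         1.00000000e+00]])}
```

View pics/scene0.png

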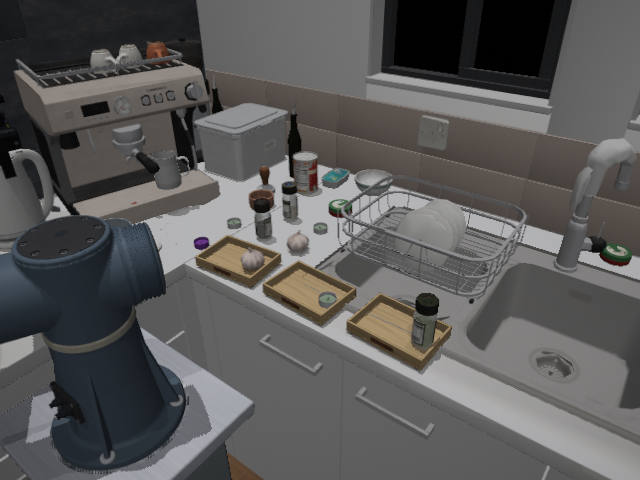

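View pics/side0.png

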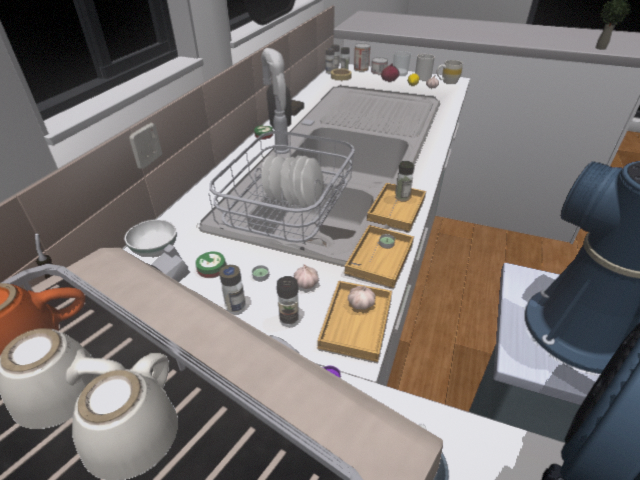

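The scene view shows the jars at (263,218) and (290,200), tea lights at (234,223) and (321,228), garlic at (297,242) and the pot at (261,199). The purple look-alike is at (202,243). Trays from left to right are garlic, candle and jar. Next I'll enlarge both views.

```bash
python3 - <<'E'
import cv2
a=cv2.imread("pics/scene0.png")
cv2.imwrite("pics/c1.png",cv2.resize(a[170:290,190:350],None,fx=5,fy=5,interpolation=2))
cv2.imwrite("pics/c2.png",cv2.resize(a[225:375,180:460],(784,420),interpolation=2))
a=cv2.imread("pics/side0.png")
cv2.imwrite("pics/c3.png",cv2.resize(a[240:390,190:390],(800,600),interpolation=2))
E
```

```text
(no output)
```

View pics/c1.png

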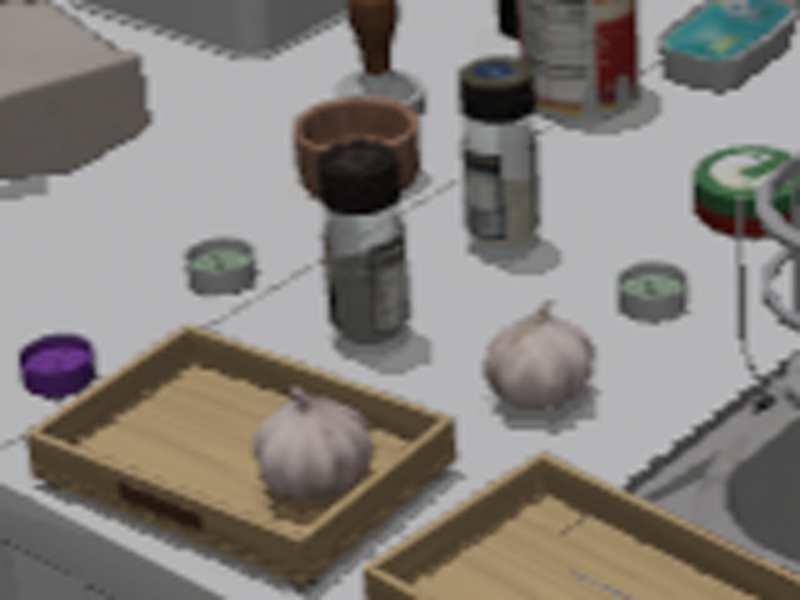

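View pics/c2.png

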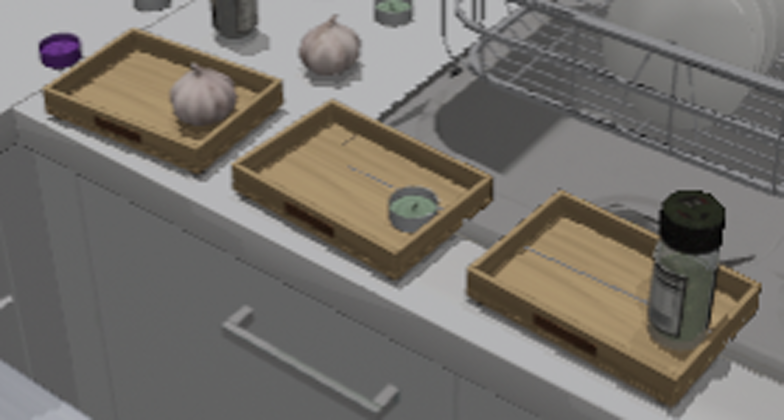

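View pics/c3.png

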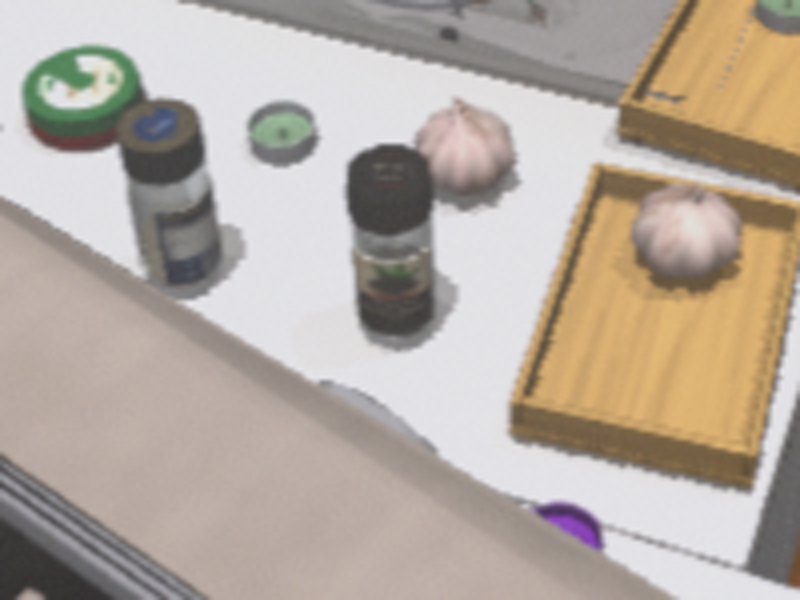

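c1, with 5x zoom and offset (190,170), shows: dark-label jar cap at (360,160), blue jar cap (498,72), tea lights (221,262) and (652,288), garlic (540,365), pot rim (357,132). c3 shows the same dark and blue jars, one tea light and the garlic from the other side. c2 shows the tray rim corners. I'll compute positions from these.

```bash
cat > h.py <<'E'
from rig import r
import numpy as np, cv2
from scipy.spatial.transform import Rotation as R
def tool(s=None):
    s=s or r.sense(); q=s['ee_rot']; T=np.eye(4)
    T[:3,:3]=R.from_quat(q[[1,2,3,0]]).as_matrix(); T[:3,3]=s['position']; return T
def ray(n,u,v,T=None):
    c=r.calibration(n); M=c['cam_to_world'] if n!='wrist' else T@c['hand_eye']
    x,y=cv2.undistortPoints(np.array([[[u,v]]],float),c['K'],np.array([c['k1'],0,0,0]))[0,0]
    return M[:3,3],M[:3,:3]@np.array([x,y,1])
def at(n,u,v,z,T=None):
    o,d=ray(n,u,v,T); return (o+d*(z-o[2])/d[2])[:2]
def move(xy,z,th,grip=None):
    """shift in tool frame to TCP xyz, tool-down yaw: tool y axis along world angle th"""
    T=tool(); y=np.array([np.cos(th),np.sin(th),0]); zz=np.array([0,0,-1.]); x=np.cross(y,zz)
    G=np.c_[x,y,zz]; d=T[:3,:3].T@(np.r_[xy,z]-T[:3,3]); w=R.from_matrix(T[:3,:3].T@G).as_rotvec()
    return np.round(d,1),np.round(w,3)
E
python3 - <<'E'
from h import *
np.set_printoptions(precision=1,suppress=True)
c1=lambda x,y:('scene',190+x/5-.4,170+y/5-.4)
c2=lambda x,y:('scene',180+x/2.8-.3,225+y/2.8-.3)
c3=lambda x,y:('side',190+x/4-.4,240+y/4-.4)
for k,z,ps in [('jardark top',105,[c1(360,160),c3(392,165)]),('jardark base',0,[c1(370,325),c3(395,318)]),
 ('jarblue top',105,[c1(498,72),c3(158,122)]),('jarblue base',0,[c1(500,233),c3(183,275)]),
 ('teaA',14,[c1(221,260)]),('teaB',14,[c1(652,286),c3(283,130)]),('garlic',25,[c1(540,365),c3(465,155)]),('pot',35,[c1(357,132)]),
 ('purple',14,[c1(58,355),]),('lid',25,[c1(745,175),c3(83,80)])]:
    print(k,*[at(*p,z) for p in ps])
for n,cs in dict(garlic=[(133,31),(45,93),(195,150),(283,85)],candle=[(334,103),(233,168),(398,255),(492,182)],jar=[(563,193),(469,268),(672,380),(758,287)]).items():
    P=np.array([at(*c2(*c),31) for c in cs]); e=P[0]+P[1]-P[2]-P[3]; print(n,P.mean(0),'yaw',np.arctan2(-e[0],e[1]),[np.linalg.norm(P[i]-P[i-1]) for i in range(4)])
E
```

```text
jardark top [551.  181.9] [551.  175.4]
jardark base [560.8 193.7] [553.  178.9]
jarblue top [669.3 191.1] [669.  187.2]
jarblue base [677.2 201.8] [668.1 190.2]
teaA [547.1 288.1]
teaB [661.   83.6] [661.   85.6]
garlic [552.2  71.1] [553.8  79.6]
pot [673.  302.7]
purple [429.6 285.7]
lid [775.  103.6] [779.3  97.8]
garlic [417.  140.9] yaw 0.08892974643562353 [np.float64(165.5036736195762), np.float64(113.77879436444563), np.float64(157.35849836814435), np.float64(110.08843073312129)]
candle [422.  -65.8] yaw -0.05647163587020678 [np.float64(162.27283607259037), np.float64(114.29655619921284), np.float64(161.82108449062565), np.float64(108.77721748802938)]
jar [ 430.6 -275.7] yaw -0.07169415319328211 [np.float64(159.88686125979996), np.float64(110.79449749653209), np.float64(161.8393067750912), np.float64(112.02818009034092)]
```

```bash
python3 - <<'E'
from h import *
np.set_printoptions(precision=0,suppress=True)
for k,u,v,z in [('mach base R',219,196,0),('mach base front L',80,240,0),('mach tray top',217,180,30),('mach body R base',180,180,30),('can base',306,192,0),('can top',306,155,110),('rack near',415,290,0),('rack L',345,240,0),('rackR',520,235,110),('grater',265,188,0),('bottle',296,178,0),('mach top near',50,130,300),('box corner',240,178,0),('kettle',45,240,0)]:
    print(k,at('scene',u,v,z))
print(at('side',445,445,300),at('side',90,250,300),move([480,190],330,0))
E
```

```text
mach base R [649. 456.]
mach base front L [258. 565.]
mach tray top [682. 495.]
mach body R base [615. 589.]
can base [824. 258.]
can top [845. 272.]
rack near [ 582. -236.]
rack L [664.   6.]
rackR [ 757. -388.]
grater [771. 379.]
bottle [885. 348.]
mach top near [260. 550.]
box corner [779. 496.]
kettle [203. 641.]
[249. 499.] [733. 395.] (array([-414., -316., -108.]), array([-0.,  0.,  1.]))
```

View pics/wrist0.png

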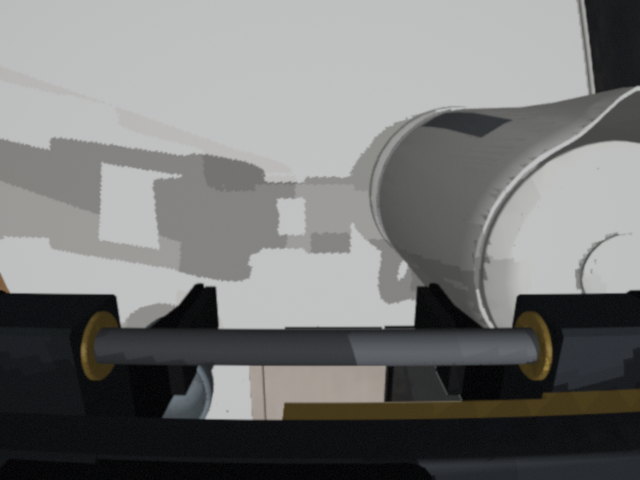

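The wrist view shows the kettle close on the tool's +y side and the coffee machine beyond the fingers, so I'll retreat along -y first.

The rows are not in the units I measure in: shifts go in shares of 600 mm and turns go in shares of 2 rad. I convert before sending: -280 mm is -0.4667, -263 mm is -0.4383.

Request:
servo_tool --series "-0.02 -0.0717 -0.02 0 0 0 87; -0.04 -0.145 -0.0417 0 0 0 87; -0.0583 -0.2167 -0.0633 0 0 0 87; -0.095 -0.285 -0.0833 0 0 0 87; -0.1467 -0.3483 -0.1033 0 0 0 87; -0.2117 -0.4 -0.125 0 0 0 87; -0.2917 -0.4383 -0.1467 0 0 0 87; -0.3767 -0.4667 -0.1667 0 0 0 87"

```text
t: 0.95
position: [298.9, 278.4, 320.6]
ee_rot: [0.0, 0.132, 0.991, 0.0]
force: [1.5, 1.0, -0.9]
width: 86.8
grasp_force: 0.0
```

```bash
python3 - <<'E'
from h import *
print(move([470,190],350,0))
E
```

```text
(array([-188.3,  -40.6,  -29.4]), array([ 0.   , -0.   ,  1.306]))
```

```bash
python3 - <<'E'
from h import *
print(move([600,70],330,0))
E
```

```text
(array([-345.1, -122.5,   -9.4]), array([ 0.   , -0.   ,  1.306]))
```

Scaled: -345 mm is -0.575, -300 mm is -0.5, 1.19 rad is 0.595.

Request:
servo_tool --series "-0.0667 -0.025 -0.0017 0 0 0.075 87; -0.1333 -0.05 -0.0033 0 0 0.15 87; -0.2 -0.075 -0.0067 0 0 0.225 87; -0.275 -0.1 -0.0083 0 0 0.3 87; -0.35 -0.125 -0.01 0 0 0.375 87; -0.425 -0.15 -0.0133 0 0 0.45 87; -0.5 -0.1767 -0.015 0 0 0.525 87; -0.575 -0.2033 -0.015 0 0 0.595 87"

```text
t: 1.75
position: [601.2, 70.9, 328.7]
ee_rot: [-0.0, 0.667, 0.745, -0.0]
force: [0.6, 1.2, 0.4]
width: 86.8
grasp_force: 0.0
```

Scaled: 0.11 rad is 0.055.

Request:
servo_tool --series "0 0 0 0 0 0.055 87; 0 0 0 0 0 0.055 87; 0 0 0 0 0 0.055 87; 0 0 0 0 0 0.055 87; 0 0 0 0 0 0.055 87; 0 0 0 0 0 0.055 87; 0 0 0 0 0 0.055 87; 0 0 0 0 0 0.055 87"

```text
t: 2.55
position: [599.9, 72.5, 329.2]
ee_rot: [0.0, 0.705, 0.709, 0.0]
force: [-1.0, 0.2, -0.6]
width: 87.0
grasp_force: 0.0
```

```bash
python3 - <<'E'
from h import *
T=tool();np.save('T1.npy',T);print(T)
cv2.imwrite('pics/w1.png',cv2.resize(r.camera('wrist')[:,:,::-1],(800,600),interpolation=2))
E
```

```text
[[-6.59756672e-03  9.99978202e-01  2.60361508e-04  5.99850045e+02]
 [ 9.99978233e-01  6.59758614e-03 -7.37986058e-05  7.24633356e+01]
 [-7.55147546e-05  2.59868950e-04 -9.99999963e-01  3.29151499e+02]
 [ 0.00000000e+00  0.00000000e+00  0.00000000e+00  1.00000000e+00]]
```

View pics/w1.png

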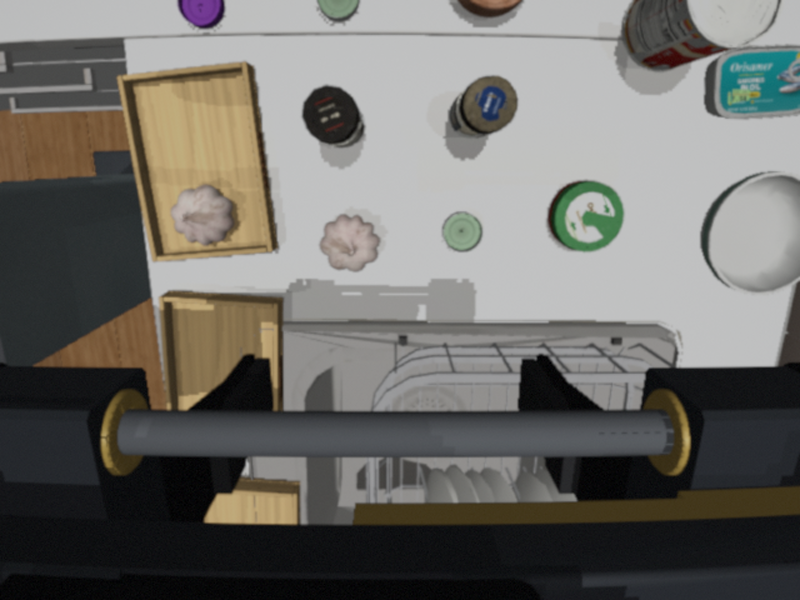

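The wrist view shows, in 1.25x pixels: dark cap (331,115), blue cap (490,104), tea light (462,231), the other at (338,3), garlic (350,243), and the garlic tray's corners.

```bash
python3 - <<'E'
from h import *
np.set_printoptions(precision=1,suppress=True)
T=np.load('T1.npy')
for k,u,v,z in [('dark',331,115,105),('blue',490,104,105),('B',462,231,14),('A',338,2,14),('garlic',350,243,28),('t1',121,78,31),('t2',247,66,31),('t3',274,250,31),('t4',158,259,31),('candle L far',283,300,31),('candle L near',163,294,31)]:
    print(k,at('wrist',u/1.25-.1,v/1.25-.1,z,T))
print(move([551,178],160,0))
E
```

```text
dark [553.6 179.5]
blue [668.8 188. ]
B [664.1  83.6]
A [550.3 280.7]
garlic [559.1  73.6]
t1 [361.7 218.4]
t2 [473.5 226.1]
t3 [488.8  67.2]
t4 [378.1  58.4]
candle L far [494.7  19.3]
candle L near [378.9  24.4]
(array([105.9, -48.3, 169.1]), array([0., 0., 0.]))
```

Scaled: 273 mm is 0.455, 107 mm is 0.1783.

Request:
servo_tool --series "0.075 -0.0333 0.0167 0 0 0 87; 0.15 -0.0667 0.0667 0 0 0 87; 0.1783 -0.0783 0.15 0 0 0 87; 0.1783 -0.0783 0.225 0 0 0 87; 0.1783 -0.0783 0.3 0 0 0 87; 0.1783 -0.0783 0.3583 0 0 0 87; 0.1783 -0.0783 0.4083 0 0 0 87; 0.1783 -0.0783 0.455 0 0 0 87"

```text
t: 3.4
position: [552.2, 179.0, 54.3]
ee_rot: [-0.0, 0.705, 0.709, -0.0]
force: [0.3, 0.3, 0.1]
width: 87.2
grasp_force: 0.0
```

Request:
servo_tool --series "0 0 0 0 0 0 87; 0 0 0 0 0 0 60; 0 0 0 0 0 0 38; 0 0 0 0 0 0 30; 0 0 0 0 0 0 30; 0 0 0 0 0 0 30; 0 0 0 0 0 0 30; 0 0 0 0 0 0 30"

```text
t: 4.2
position: [552.2, 179.0, 56.2]
ee_rot: [-0.0, 0.705, 0.709, -0.0]
force: [-0.3, -0.5, 2.6]
width: 40.3
grasp_force: 30.0
```

Request:
servo_tool --series "0 0 -0.0667 0 0 0 30; 0 0 -0.1417 0 0 0 30; 0 0 -0.2167 0 0 0 30; -0.0167 -0.0333 -0.2833 0 0 0 30; -0.05 -0.0833 -0.3167 0 0 0 30; -0.1083 -0.1333 -0.325 0 0 0 30; -0.1833 -0.1583 -0.325 0 0 0 30; -0.2583 -0.175 -0.325 0 0 0 30"

```text
t: 5.0
position: [446.2, 22.8, 251.2]
ee_rot: [-0.0, 0.704, 0.71, -0.0]
force: [0.6, -0.9, -1.7]
width: 40.2
grasp_force: 30.0
```

Scaled: -360 mm is -0.6, -325 mm is -0.5417.

Request:
servo_tool --series "-0.0783 0 0 0 0 0 30; -0.1567 0 0 0 0 0 30; -0.235 0 0 0 0 0 30; -0.3133 0 0 0 0 0 30; -0.3917 0 0 0 0 0 30; -0.47 0 0 0 0 0 30; -0.5417 0 0 0 0 0 30; -0.6 0 0 0 0 0 30"

```text
t: 5.8
position: [449.8, -339.2, 250.5]
ee_rot: [-0.0, 0.706, 0.709, -0.0]
force: [0.3, 0.6, -1.3]
width: 40.4
grasp_force: 30.0
```

Scaled: -40 mm is -0.0667, -30 mm is -0.05.

Request:
servo_tool --series "-0.05 0 0 0 0 0 30; -0.0667 0 0 0 0 0 30; -0.0667 0 0 0 0 0 30; -0.0667 0 0 0 0 0 30; -0.0667 0 0 0 0 0 30; -0.0667 0 0 0 0 0 30; -0.0667 0 0 0 0 0 30; -0.0667 0 0 0 0 0 30"

```text
t: 6.6
position: [450.8, -376.1, 251.2]
ee_rot: [0.0, 0.705, 0.71, -0.0]
force: [0.6, 0.5, -0.8]
width: 40.4
grasp_force: 30.0
```

```bash
python3 - <<'E'
from h import *
T=tool();np.save('T2.npy',T);print(T)
cv2.imwrite('pics/w2.png',cv2.resize(r.camera('wrist')[:,:,::-1],(800,600),interpolation=2))
E
```

```text
[[-6.79581458e-03  9.99976901e-01  1.16987384e-04  4.50849333e+02]
 [ 9.99976900e-01  6.79582946e-03 -1.27274600e-04 -3.76081514e+02]
 [-1.28066687e-04  1.16119747e-04 -9.99999985e-01  2.51183982e+02]
 [ 0.00000000e+00  0.00000000e+00  0.00000000e+00  1.00000000e+00]]
```

View pics/w2.png

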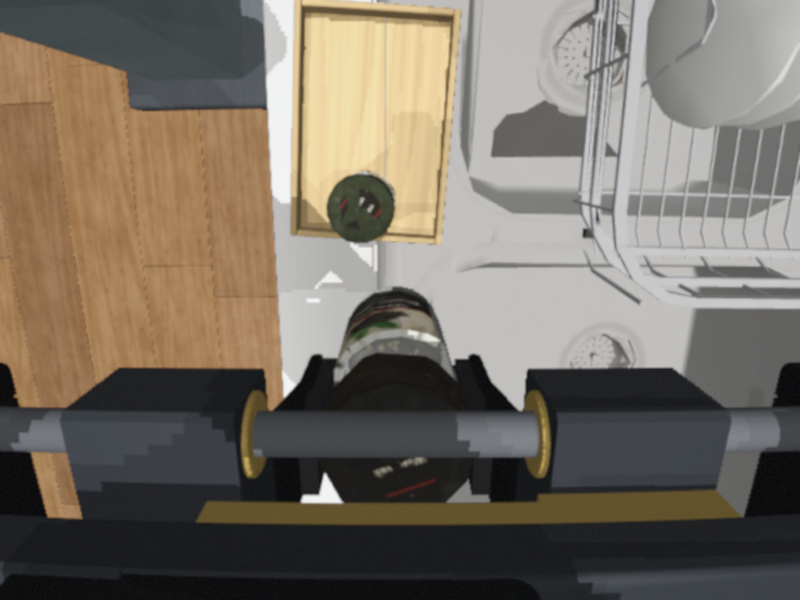

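The jar tray's rim corners are at (295,1), (461,9), (442,243) and (291,236), with the fixed jar's cap at (361,207).

```bash
cat >> h.py <<'E'
def tray(T,cs,sc=1.25):
    P=np.array([at('wrist',u/sc-.1,v/sc-.1,31,T) for u,v in cs]); e=P[0]+P[1]-P[2]-P[3]; yaw=np.arctan2(-e[0],e[1])
    c=P.mean(0); print('tray',c.round(1),round(yaw,3),[round(np.linalg.norm(P[i]-P[i-1]),1) for i in range(4)])
    return c,yaw
def loc(c,yaw,x,y): return c+R.from_euler('z',yaw).as_matrix()[:2,:2]@[x,y]
E
python3 - <<'E'
from h import *
T=np.load('T2.npy')
c,y=tray(T,[(295,1),(461,9),(442,243),(291,236)])
print('cap',at('wrist',361/1.25,207/1.25,116,T), loc(c,y,0,-52))
for yy in(0,50):
    p=loc(c,y,0,yy); print(p,move(p,80,y))
E
```

```text
tray [ 434.4 -277.7] -0.054 [np.float64(163.6), np.float64(114.6), np.float64(163.5), np.float64(115.2)]
cap [ 431.78437992 -327.72357492] [ 431.55498822 -329.66710204]
[ 434.36656765 -277.74316709] (array([ 98.6, -15.8, 171.1]), array([0.   , 0.   , 0.061]))
[ 437.0700094  -227.81630655] (array([148.5, -12.8, 171.1]), array([0.   , 0.   , 0.061]))
```

Scaled: 170 mm is 0.2833, 160 mm is 0.2667, 0.061 rad is 0.0305.

Request:
servo_tool --series "0.075 -0.0117 0 0 0 0.015 30; 0.15 -0.0233 0 0 0 0.0305 30; 0.165 -0.0267 0.0333 0 0 0.0305 30; 0.165 -0.0267 0.1 0 0 0.0305 30; 0.165 -0.0267 0.1667 0 0 0.0305 30; 0.165 -0.0267 0.225 0 0 0.0305 30; 0.165 -0.0267 0.2667 0 0 0.0305 30; 0.165 -0.0267 0.2833 0 0 0.0305 30"

```text
t: 7.45
position: [433.1, -276.7, 78.8]
ee_rot: [-0.002, 0.726, 0.687, -0.0]
force: [-0.4, 0.7, -2.2]
width: 40.2
grasp_force: 30.0
```

Scaled: 12 mm is 0.02, 11 mm is 0.0183.

Request:
servo_tool --series "0 0 0.0067 0 0 0 30; 0 0 0.0133 0 0 0 30; 0 0 0.0183 0 0 0 30; 0 0 0.02 0 0 0 30; 0 0 0.02 0 0 0 30; 0 0 0.02 0 0 0 30; 0 0 0.02 0 0 0 30; 0 0 0.02 0 0 0 30"

```text
t: 8.25
position: [434.2, -277.8, 69.2]
ee_rot: [0.0, 0.726, 0.687, 0.0]
force: [0.8, -0.1, -1.8]
width: 39.8
grasp_force: 30.0
```

Scaled: 2 mm is 0.0033, 1 mm is 0.0017.

Request:
servo_tool --series "0 0 0.0017 0 0 0 30; 0 0 0.0033 0 0 0 30; 0 0 0.0033 0 0 0 30; 0 0 0.0033 0 0 0 44; 0 0 0.0033 0 0 0 50; 0 0 0.0033 0 0 0 60; 0 0 0.0033 0 0 0 75; 0 0 0.0033 0 0 0 75"

```text
t: 9.05
position: [434.1, -277.8, 66.9]
ee_rot: [-0.0, 0.726, 0.687, -0.0]
force: [0.3, 0.2, -1.2]
width: 66.2
grasp_force: 0.0
```

```bash
python3 - <<'E'
from h import *
print(r.sense()['position'],r.sense()['width'],move([669,188],56,np.pi/2))
E
```

```text
[ 434.08525476 -277.75624907   66.92066795] 66.16885074820534 (array([478. , 209. ,  10.9]), array([-0.   , -0.   , -1.626]))
```

Scaled: 252 mm is 0.42, 203 mm is 0.3383.

Request:
servo_tool --series "0 0 -0.0667 0 0 0 80; 0 0 -0.1417 0 0 0 87; 0.0333 0 -0.2083 0 0 0 87; 0.1 0 -0.25 0 0 0 87; 0.175 0 -0.275 0 0 0 87; 0.2567 0 -0.275 0 0 0 87; 0.3383 0 -0.275 0 0 0 87; 0.42 0 -0.275 0 0 0 87"

```text
t: 9.85
position: [447.7, -24.4, 232.3]
ee_rot: [0.0, 0.727, 0.687, 0.0]
force: [1.2, 0.0, 0.6]
width: 86.9
grasp_force: 0.0
```

Request:
servo_tool --series "0.075 0.0333 0 0 0 0 87; 0.1467 0.075 0 0 0 0 87; 0.2167 0.12 0 0 0 0 87; 0.275 0.175 0 0 0 0 87; 0.325 0.2333 0 0 0 0 87; 0.3583 0.2917 0 0 0 0 87; 0.3767 0.3483 0.0167 0 0 0 87; 0.3767 0.3483 0.0667 0 0 0 87"

```text
t: 10.65
position: [676.1, 189.9, 194.6]
ee_rot: [0.004, 0.726, 0.688, 0.005]
force: [-0.5, -0.5, -0.2]
width: 87.0
grasp_force: 0.0
```

```bash
python3 - <<'E'
from h import *
print(r.sense()['position'],move([669,188],56,-.054))
E
```

```text
[676.13128597 189.92020609 194.55011276] (array([ -2.6,  -8.8, 138.4]), array([ 0.013, -0.002,  0.   ]))
```

Scaled: 136 mm is 0.2267, 125 mm is 0.2083.

Request:
servo_tool --series "0 0 0.0167 0 0 0 87; 0 0 0.05 0 0 0 87; 0 0 0.1 0 0 0 87; 0 0 0.1583 0 0 0 87; 0 0 0.2083 0 0 0 87; 0 0 0.2267 0 0 0 87; 0 0 0.2267 0 0 0 87; 0 0 0.2267 0 0 0 80"

```text
t: 11.45
position: [669.8, 188.1, 57.3]
ee_rot: [0.001, 0.726, 0.687, 0.001]
force: [-0.5, -1.1, 1.0]
width: 84.3
grasp_force: 0.0
```

Request:
servo_tool --series "0 0 0 0 0 0 60; 0 0 0 0 0 0 40; 0 0 0 0 0 0 30; 0 0 0 0 0 0 30; 0 0 0 0 0 0 30; 0 0 0 0 0 0 30; 0 0 0 0 0 0 30; 0 0 0 0 0 0 30"

```text
t: 12.25
position: [668.9, 188.1, 56.0]
ee_rot: [-0.0, 0.726, 0.687, -0.0]
force: [-0.7, -0.2, 0.9]
width: 40.0
grasp_force: 29.9
```

Scaled: -180 mm is -0.3, -165 mm is -0.275.

Request:
servo_tool --series "0 0 -0.0667 0 0 0 30; 0 0 -0.1417 0 0 0 30; 0 0 -0.2167 0 0 0 30; -0.005 -0.05 -0.275 0 0 0 30; -0.025 -0.1167 -0.3 0 0 0 30; -0.0583 -0.1867 -0.3 0 0 0 30; -0.1083 -0.25 -0.3 0 0 0 30; -0.1667 -0.3 -0.3 0 0 0 30"

```text
t: 13.05
position: [480.7, 98.1, 235.8]
ee_rot: [-0.0, 0.725, 0.688, -0.0]
force: [0.3, -1.3, -1.1]
width: 40.4
grasp_force: 30.0
```

Scaled: -327 mm is -0.545, -315 mm is -0.525.

Request:
servo_tool --series "-0.0667 -0.025 0 0 0 0 30; -0.1417 -0.0417 0 0 0 0 30; -0.2217 -0.0483 0 0 0 0 30; -0.3033 -0.0483 0 0 0 0 30; -0.385 -0.0483 0 0 0 0 30; -0.4667 -0.0483 0 0 0 0 30; -0.525 -0.0483 0 0 0 0 30; -0.545 -0.0483 0 0 0 0 30"

```text
t: 13.85
position: [436.9, -230.8, 236.0]
ee_rot: [0.001, 0.728, 0.686, -0.0]
force: [0.4, 0.2, -0.8]
width: 40.2
grasp_force: 30.0
```

Scaled: 165 mm is 0.275, 163 mm is 0.2717.

Request:
servo_tool --series "0 0 0 0 0 0 30; 0 0 0.0333 0 0 0 30; 0 0 0.1 0 0 0 30; 0 0 0.1667 0 0 0 30; 0 0 0.225 0 0 0 30; 0 0 0.2583 0 0 0 30; 0 0 0.2717 0 0 0 30; 0 0 0.275 0 0 0 30"

```text
t: 14.65
position: [436.6, -225.1, 70.4]
ee_rot: [-0.001, 0.726, 0.688, -0.0]
force: [0.2, 0.2, -1.0]
width: 40.1
grasp_force: 30.0
```

```bash
python3 - <<'E'
from h import *
print(r.sense()['position'],move([437.1,-227.5],67,-.054))
E
```

```text
[ 436.61351888 -225.10840267   70.4137478 ] (array([-2.4,  0.6,  3.4]), array([-0.002, -0.002,  0.   ]))
```

Scaled: 4 mm is 0.0067, 2 mm is 0.0033.

Request:
servo_tool --series "-0.0017 0 0.0033 0 0 0 30; -0.0017 0 0.0067 0 0 0 30; -0.0017 0 0.0067 0 0 0 30; -0.0017 0 0.0067 0 0 0 44; -0.0017 0 0.0067 0 0 0 50; -0.0017 0 0.0067 0 0 0 60; -0.0017 0 0.0067 0 0 0 75; -0.0017 0 0.0067 0 0 0 80"

```text
t: 15.45
position: [436.8, -227.9, 67.1]
ee_rot: [0.0, 0.726, 0.687, 0.0]
force: [1.5, -1.0, -0.4]
width: 66.3
grasp_force: 0.0
```

Scaled: 226 mm is 0.3767, -180 mm is -0.3.

Request:
servo_tool --series "0 0 -0.0667 0 0 0 80; 0 0 -0.1417 0 0 0 87; 0.0167 0 -0.2167 0 0 0 87; 0.0667 0 -0.275 0 0 0 87; 0.1333 0 -0.3 0 0 0 87; 0.2133 0 -0.3 0 0 0 87; 0.295 0 -0.3 0 0 0 87; 0.3767 0 -0.3 0 0 0 87"

```text
t: 16.25
position: [449.0, -0.5, 247.3]
ee_rot: [0.0, 0.727, 0.687, 0.0]
force: [0.7, -0.8, -0.4]
width: 87.0
grasp_force: 0.0
```

```bash
python3 - <<'E'
from h import *
print(r.sense()['position'],move([552,200],250,-.054))
E
```

```text
[448.95651845  -0.51207403 247.33530614] (array([206. ,  91.7,  -2.6]), array([ 0.001,  0.   , -0.002]))
```

Scaled: 136 mm is 0.2267, 105 mm is 0.175.

Request:
servo_tool --series "0.0583 0.0417 0 0 0 0 87; 0.1167 0.0833 0 0 0 0 87; 0.175 0.125 0 0 0 0 87; 0.2267 0.1733 0 0 0 0 87; 0.2267 0.1733 0 0 0 0 87; 0.2267 0.1733 0 0 0 0 87; 0.2267 0.1733 0 0 0 0 87; 0.2267 0.1733 0 0 0 0 87"

```text
t: 17.05
position: [559.5, 126.9, 246.9]
ee_rot: [-0.0, 0.727, 0.687, -0.001]
force: [0.8, 0.7, 0.0]
width: 86.8
grasp_force: 0.0
```

```bash
python3 - <<'E'
from h import *
T=tool();np.save('T3.npy',T);print(T)
cv2.imwrite('pics/w3.png',cv2.resize(r.camera('wrist')[:,:,::-1],(800,600),interpolation=2))
E
```

```text
[[ 5.63033953e-02  9.98413028e-01 -1.16356625e-03  5.59546361e+02]
 [ 9.98413663e-01 -5.63036950e-02 -2.26471443e-04  1.26944063e+02]
 [-2.91625118e-04 -1.14896933e-03 -9.99999297e-01  2.46897714e+02]
 [ 0.00000000e+00  0.00000000e+00  0.00000000e+00  1.00000000e+00]]
```

View pics/w3.png

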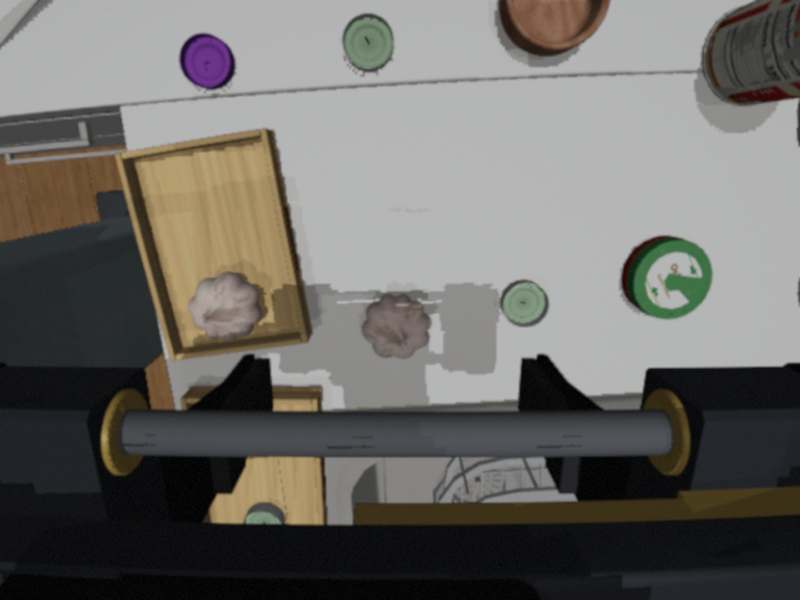

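Tea light A is at (368,42), tea light B at (525,302) and the garlic at (398,325). Garlic tray corners: (119,154), (270,130), (310,341), (172,360).

```bash
python3 - <<'E'
from h import *
T=np.load('T3.npy')
for k,u,v,z in [('A',368,42,14),('B',525,302,14),('garlic',398,325,28),('candle far',321,388,31),('candle near',187,389,31)]:
    print(k,at('wrist',u/1.25-.1,v/1.25-.1,z,T))
print(tray(T,[(119,154),(270,130),(310,341),(172,360)]))
print(move(at('wrist',368/1.25-.1,42/1.25-.1,14,T),4,-.054))
E
```

```text
A [549.63238655 286.24830966]
B [664.15825132  84.92411258]
garlic [559.74233084  75.60339929]
candle far [493.69681874  25.68205635]
candle near [381.70688305  30.17119086]
tray [425.1 143. ] 0.077 [np.float64(163.9), np.float64(114.8), np.float64(162.0), np.float64(115.7)]
(array([425.09597414, 142.99682172]), np.float64(0.07673409861148785))
(array([158.5, -18.9, 243. ]), array([-0.001,  0.   , -0.002]))
```

Scaled: 230 mm is 0.3833, 210 mm is 0.35.

Request:
servo_tool --series "0.075 -0.0083 0 0 0 0 87; 0.15 -0.0167 0.0167 0 0 0 87; 0.225 -0.025 0.0667 0 0 0 87; 0.265 -0.0317 0.1333 0 0 0 87; 0.265 -0.0317 0.2083 0 0 0 80; 0.265 -0.0317 0.2833 0 0 0 70; 0.265 -0.0317 0.35 0 0 0 65; 0.265 -0.0317 0.3833 0 0 0 65"

```text
t: 17.9
position: [547.9, 286.1, 13.6]
ee_rot: [-0.001, 0.727, 0.687, -0.003]
force: [0.1, -0.3, 0.3]
width: 67.4
grasp_force: 0.0
```

Scaled: 14 mm is 0.0233, 13 mm is 0.0217.

Request:
servo_tool --series "0 0 0.0083 0 0 0 65; 0 0 0.0167 0 0 0 65; 0 0 0.0217 0 0 0 65; 0 0 0.0233 0 0 0 65; 0 0 0.0233 0 0 0 55; 0 0 0.0233 0 0 0 42; 0 0 0.0233 0 0 0 30; 0 0 0.0233 0 0 0 30"

```text
t: 18.7
position: [550.5, 287.8, 3.3]
ee_rot: [0.0, 0.726, 0.687, 0.0]
force: [-0.4, -0.2, 0.3]
width: 40.6
grasp_force: 0.0
```

Scaled: -150 mm is -0.25, -120 mm is -0.2.

Request:
servo_tool --series "0 0 0 0 0 0 30; 0 0 0 0 0 0 30; 0 0 0 0 0 0 30; 0 0 -0.0167 0 0 0 30; 0 0 -0.0667 0 0 0 30; -0.0167 0 -0.1333 0 0 0 30; -0.05 -0.0167 -0.2 0 0 0 30; -0.1083 -0.0417 -0.25 0 0 0 30"

```text
t: 19.5
position: [523.7, 225.1, 155.9]
ee_rot: [0.001, 0.726, 0.688, 0.003]
force: [0.2, -1.1, 0.7]
width: 35.9
grasp_force: 30.0
```

Scaled: -380 mm is -0.6333, -332 mm is -0.5533.

Request:
servo_tool --series "-0.075 -0.0167 -0.0417 0 0 0 30; -0.1533 -0.0333 -0.0833 0 0 0 30; -0.2333 -0.05 -0.1 0 0 0 30; -0.3133 -0.0667 -0.1 0 0 0 30; -0.3933 -0.085 -0.1 0 0 0 30; -0.4733 -0.085 -0.1 0 0 0 30; -0.5533 -0.085 -0.1 0 0 0 30; -0.6333 -0.085 -0.1 0 0 0 30"

```text
t: 20.3
position: [449.4, -154.5, 213.7]
ee_rot: [0.001, 0.726, 0.687, 0.0]
force: [1.6, -0.5, -0.4]
width: 36.2
grasp_force: 30.0
```

Scaled: -50 mm is -0.0833, -40 mm is -0.0667.

Request:
servo_tool --series "-0.0667 0 0 0 0 0 30; -0.0833 0 0 0 0 0 30; -0.0833 0 0 0 0 0 30; -0.0833 0 0 0 0 0 30; -0.0833 0 0 0 0 0 30; -0.0833 0 0 0 0 0 30; -0.0833 0 0 0 0 0 30; -0.0833 0 0 0 0 0 30"

```text
t: 21.1
position: [447.4, -201.6, 213.0]
ee_rot: [-0.0, 0.726, 0.688, -0.0]
force: [-0.0, -0.4, -0.4]
width: 36.1
grasp_force: 30.0
```

```bash
python3 - <<'E'
from h import *
T=tool();np.save('T4.npy',T);print(T)
cv2.imwrite('pics/w4.png',cv2.resize(r.camera('wrist')[:,:,::-1],(800,600),interpolation=2))
E
```

```text
[[ 5.37316702e-02  9.98555410e-01 -2.94836801e-05  4.47354641e+02]
 [ 9.98555410e-01 -5.37316697e-02  1.90922004e-05 -2.01637930e+02]
 [ 1.74804127e-05 -3.04669441e-05 -9.99999999e-01  2.13029416e+02]
 [ 0.00000000e+00  0.00000000e+00  0.00000000e+00  1.00000000e+00]]
```

View pics/w4.png

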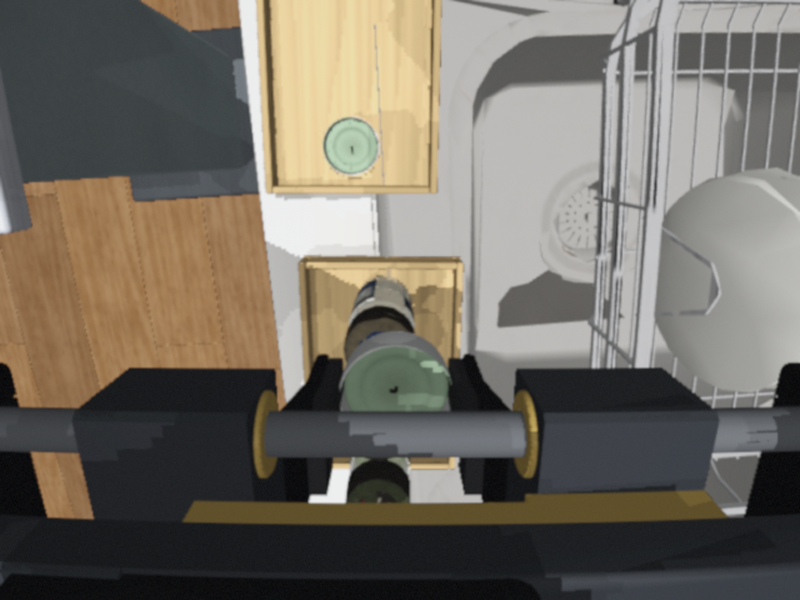

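Both jars stand in their tray. The candle tray's near corners are (264,194) and (438,193), its side edges run up to (258,0) and (442,0), and the fixed tea light is at (351,145). The light in the grip is level.

```bash
python3 - <<'E'
from h import *
T=np.load('T4.npy')
f=lambda u,v,z:at('wrist',u/1.25-.1,v/1.25-.1,z,T)
a,b,l,rr=f(264,194,31),f(438,193,31),f(258,0,31),f(442,0,31); t=f(351,145,25)
print(a,b,l,rr,t,np.linalg.norm(b-a),np.linalg.norm(rr-l))
y1=np.arctan2(*(b-a)[::-1]); m=(l+rr-a-b); y2=np.arctan2(-m[0],m[1]); print(y1,y2)
y=(y1+y2)/2; c=loc((a+b)/2,y,0,83); c2=loc(t,y,0,52); print(c,c2)
c=(c+c2)/2
for yy in(0,48): print(yy,loc(c,y,0,yy),move(loc(c,y,0,yy),15,y))
E
```

```text
[ 363.15079598 -143.5088435 ] [ 479.98038373 -149.3716604 ] [372.51425811 -24.31274469] [486.58386084 -31.25088578] [ 423.57249981 -115.12045038] 116.97660106423174 114.2804098247997
-0.050140576581900936 -0.06717984891220627
[426.43159572 -63.58301336] [426.6210818  -63.20989127]
0 [426.52633876 -63.39645231] (array([137.1, -28.3, 198. ]), array([-0.   , -0.   ,  0.005]))
48 [429.34041444 -15.47901313] (array([185.1, -28. , 198. ]), array([-0.   , -0.   ,  0.005]))
```

Scaled: 188 mm is 0.3133, 185 mm is 0.3083.

Request:
servo_tool --series "0.075 -0.0117 0 0 0 0 30; 0.155 -0.0233 0 0 0 0 30; 0.2333 -0.035 0.0333 0 0 0 30; 0.2917 -0.0467 0.1 0 0 0 30; 0.3083 -0.0467 0.175 0 0 0 30; 0.3083 -0.0467 0.2417 0 0 0 30; 0.3083 -0.0467 0.2917 0 0 0 30; 0.3083 -0.0467 0.3133 0 0 0 30"

```text
t: 21.95
position: [428.4, -15.4, 22.5]
ee_rot: [-0.002, 0.726, 0.688, -0.001]
force: [-0.5, -0.1, -0.4]
width: 35.7
grasp_force: 30.0
```

Request:
servo_tool --series "0 0 0.0067 0 0 0 30; 0 0 0.0133 0 0 0 30; 0 0 0.0183 0 0 0 30; 0 0 0.0183 0 0 0 30; 0 0 0.0183 0 0 0 30; 0 0 0.0183 0 0 0 38; 0 0 0.0183 0 0 0 42; 0 0 0.0183 0 0 0 48"

```text
t: 22.75
position: [429.6, -16.2, 14.2]
ee_rot: [0.0, 0.726, 0.687, 0.0]
force: [-0.5, -0.5, 0.3]
width: 44.2
grasp_force: 0.0
```

Scaled: -160 mm is -0.2667, -140 mm is -0.2333.

Request:
servo_tool --series "0 0 0 0 0 0 52; 0 0 0 0 0 0 52; 0 0 -0.0133 0 0 0 52; 0 0 -0.05 0 0 0 60; 0 0 -0.1167 0 0 0 70; 0 0 -0.1833 0 0 0 80; 0.0167 0 -0.2333 0 0 0 87; 0.05 0.0167 -0.2667 0 0 0 87"

```text
t: 23.55
position: [440.5, 13.0, 176.6]
ee_rot: [0.001, 0.727, 0.687, 0.0]
force: [0.5, 0.7, -0.5]
width: 82.7
grasp_force: 0.0
```

```bash
python3 - <<'E'
from h import *
print(r.sense()['position'],move([664,84.5],3,-.054))
E
```

```text
[440.46725238  13.04268992 176.63583917] (array([ 84.2, 218.8, 174. ]), array([ 0.002,  0.001, -0.003]))
```

Scaled: 219 mm is 0.365, 175 mm is 0.2917.

Request:
servo_tool --series "0.0333 0.0733 0 0 0 0 80; 0.0667 0.1467 0 0 0 0 70; 0.1 0.22 0 0 0 0 65; 0.125 0.2917 0 0 0 0 65; 0.14 0.365 0.0167 0 0 0 65; 0.14 0.365 0.0833 0 0 0 65; 0.14 0.365 0.1583 0 0 0 65; 0.14 0.365 0.225 0 0 0 65"

```text
t: 24.35
position: [663.8, 85.4, 37.6]
ee_rot: [-0.0, 0.726, 0.688, -0.0]
force: [-0.5, -0.3, -0.1]
width: 65.0
grasp_force: 0.0
```

Scaled: 36 mm is 0.06, 32 mm is 0.0533.

Request:
servo_tool --series "0 0 0.0333 0 0 0 65; 0 0 0.0533 0 0 0 65; 0 0 0.06 0 0 0 65; 0 0 0.06 0 0 0 65; 0 0 0.06 0 0 0 55; 0 0 0.06 0 0 0 42; 0 0 0.06 0 0 0 30; 0 0 0.06 0 0 0 30"

```text
t: 25.15
position: [664.8, 85.1, 3.8]
ee_rot: [0.0, 0.726, 0.687, 0.0]
force: [0.2, -0.3, -0.3]
width: 40.8
grasp_force: 0.0
```

Scaled: -160 mm is -0.2667, -150 mm is -0.25.

Request:
servo_tool --series "0 0 0 0 0 0 30; 0 0 0 0 0 0 30; 0 0 -0.0167 0 0 0 30; 0 0 -0.0667 0 0 0 30; 0 -0.0167 -0.1333 0 0 0 30; 0 -0.05 -0.2 0 0 0 30; -0.0167 -0.1083 -0.25 0 0 0 30; -0.0417 -0.175 -0.2667 0 0 0 30"

```text
t: 25.95
position: [560.4, 66.0, 167.0]
ee_rot: [0.003, 0.726, 0.688, 0.003]
force: [-0.1, -0.7, -0.0]
width: 36.1
grasp_force: 29.9
```

```bash
python3 - <<'E'
from h import *
print(r.sense()['position'],move([426.5,-63.4],15,-.054))
E
```

```text
[560.38347775  66.03535211 167.00969147] (array([-136.4, -128.1,  150.9]), array([0.009, 0.   , 0.   ]))
```

Scaled: -136 mm is -0.2267, 130 mm is 0.2167.

Request:
servo_tool --series "-0.05 -0.0467 0 0 0 0 30; -0.1 -0.0933 0 0 0 0 30; -0.1583 -0.1433 0 0 0 0 30; -0.2083 -0.1917 0 0 0 0 30; -0.2267 -0.2083 0.0333 0 0 0 30; -0.2267 -0.2083 0.1 0 0 0 30; -0.2267 -0.2083 0.1667 0 0 0 30; -0.2267 -0.2083 0.2167 0 0 0 30"

```text
t: 26.75
position: [425.9, -63.4, 31.9]
ee_rot: [0.0, 0.727, 0.687, 0.0]
force: [-0.7, -0.3, 0.3]
width: 36.4
grasp_force: 29.9
```

Scaled: 19 mm is 0.0317, 15 mm is 0.025.

Request:
servo_tool --series "0 0 0.0133 0 0 0 30; 0 0 0.025 0 0 0 30; 0 0 0.0317 0 0 0 30; 0 0 0.0317 0 0 0 30; 0 0 0.0317 0 0 0 30; 0 0 0.0317 0 0 0 38; 0 0 0.0317 0 0 0 42; 0 0 0.0317 0 0 0 48"

```text
t: 27.55
position: [426.1, -63.0, 14.3]
ee_rot: [0.0, 0.726, 0.687, 0.0]
force: [-0.1, -0.4, 0.1]
width: 44.0
grasp_force: 0.0
```

Scaled: -160 mm is -0.2667, -140 mm is -0.2333.

Request:
servo_tool --series "0 0 0 0 0 0 52; 0 0 0 0 0 0 52; 0 0 -0.0133 0 0 0 52; 0 0 -0.05 0 0 0 60; 0 0 -0.1167 0 0 0 70; 0.0167 0.0167 -0.1833 0 0 0 80; 0.05 0.05 -0.2333 0 0 0 87; 0.1 0.1 -0.2667 0 0 0 87"

```text
t: 28.35
position: [489.0, -6.5, 177.1]
ee_rot: [0.001, 0.727, 0.687, 0.0]
force: [0.3, -1.5, -0.7]
width: 82.7
grasp_force: 0.0
```

```bash
python3 - <<'E'
from h import *
print(r.sense()['position'],move([556.5,75.5],8,-.054))
E
```

```text
[489.04169298  -6.51630111 177.05496854] (array([ 85.9,  62.3, 169.1]), array([ 0.002,  0.001, -0.003]))
```

Scaled: 165 mm is 0.275, 150 mm is 0.25.

Request:
servo_tool --series "0.05 0.0367 0 0 0 0 80; 0.1 0.0733 0 0 0 0 80; 0.1417 0.1067 0.0167 0 0 0 80; 0.1417 0.1067 0.0833 0 0 0 80; 0.1417 0.1067 0.15 0 0 0 80; 0.1417 0.1067 0.2083 0 0 0 80; 0.1417 0.1067 0.25 0 0 0 80; 0.1417 0.1067 0.275 0 0 0 80"

```text
t: 29.15
position: [556.1, 75.1, 7.2]
ee_rot: [-0.001, 0.726, 0.687, -0.001]
force: [0.1, -0.4, 0.7]
width: 80.0
grasp_force: 0.0
```

Scaled: 3 mm is 0.005.

Request:
servo_tool --series "0 0 0.005 0 0 0 80; 0 0 0.005 0 0 0 70; 0 0 0.005 0 0 0 62; 0 0 0.005 0 0 0 50; 0 0 0.005 0 0 0 40; 0 0 0.005 0 0 0 40; 0 0 0.005 0 0 0 40; 0 0 0.005 0 0 0 40"

```text
t: 29.95
position: [558.4, 74.9, 7.0]
ee_rot: [0.001, 0.726, 0.687, 0.001]
force: [0.4, 1.2, 5.9]
width: 51.9
grasp_force: 30.0
```

Scaled: -140 mm is -0.2333, -130 mm is -0.2167.

Request:
servo_tool --series "0 0 -0.0083 0 0 0 40; 0 0 -0.0333 0 0 0 40; 0 0 -0.0833 0 0 0 40; 0 0 -0.1333 0 0 0 40; 0 0 -0.1833 0 0 0 40; 0 0 -0.2167 0 0 0 40; 0 0 -0.2333 0 0 0 40; 0 0 -0.2333 0 0 0 40"

```text
t: 30.75
position: [558.5, 75.0, 147.8]
ee_rot: [0.001, 0.726, 0.687, 0.001]
force: [-0.1, 0.1, -0.6]
width: 52.1
grasp_force: 30.0
```

```bash
python3 - <<'E'
from h import *
p=loc(np.array([425.3,142.9]),.08,0,30)
print(p,r.sense()['position'],move(p,19,.08))
E
```

```text
[422.90255918 172.80405119] [558.49993103  74.98875383 147.80834396] (array([  90.2, -141.2,  128.3]), array([ 0.004,  0.   , -0.135]))
```

Scaled: -141 mm is -0.235, 123 mm is 0.205, -0.135 rad is -0.0675.

Request:
servo_tool --series "0.0417 -0.0667 0 0 0 -0.025 40; 0.0833 -0.1333 0 0 0 -0.05 40; 0.125 -0.2 0 0 0 -0.0675 40; 0.15 -0.235 0.0333 0 0 -0.0675 40; 0.15 -0.235 0.1 0 0 -0.0675 40; 0.15 -0.235 0.1583 0 0 -0.0675 40; 0.15 -0.235 0.1917 0 0 -0.0675 40; 0.15 -0.235 0.205 0 0 -0.0675 40"

```text
t: 31.55
position: [419.5, 172.3, 20.3]
ee_rot: [-0.002, 0.678, 0.735, -0.002]
force: [-0.3, 0.0, -0.9]
width: 52.4
grasp_force: 30.0
```

Scaled: 6 mm is 0.01, 3 mm is 0.005.

Request:
servo_tool --series "0 0 0.005 0 0 0 40; 0 0 0.01 0 0 0 40; 0 0 0.01 0 0 0 40; 0 0 0.01 0 0 0 40; 0 0 0.01 0 0 0 54; 0 0 0.01 0 0 0 58; 0 0 0.01 0 0 0 62; 0 0 0.01 0 0 0 65"

```text
t: 32.35
position: [422.3, 172.7, 17.0]
ee_rot: [0.0, 0.678, 0.735, 0.0]
force: [-0.1, 1.2, -0.1]
width: 62.7
grasp_force: 0.0
```

Request:
servo_tool --series "0 0 0 0 0 0 65; 0 0 -0.0133 0 0 0 65; 0 0 -0.0417 0 0 0 65; 0 0 -0.1 0 0 0 65; 0 0 -0.1667 0 0 0 75; 0 0.0167 -0.2333 0 0 0 87; -0.05 0.0667 -0.3 0 0 0 87; -0.125 0.1 -0.3667 0 0 0 87"

```text
t: 33.15
position: [480.4, 117.3, 226.1]
ee_rot: [0.001, 0.677, 0.736, 0.001]
force: [1.4, -0.1, -0.0]
width: 84.9
grasp_force: 0.0
```

Scaled: -230 mm is -0.3833, -184 mm is -0.3067.

Request:
servo_tool --series "-0.075 0.0167 -0.0333 0 0 0 87; -0.15 0.0333 -0.0667 0 0 0 87; -0.2283 0.05 -0.1 0 0 0 87; -0.3067 0.0667 -0.1333 0 0 0 87; -0.3833 0.0667 -0.1667 0 0 0 87; -0.3833 0.0667 -0.1667 0 0 0 87; -0.3833 0.0667 -0.1667 0 0 0 87; -0.3833 0.0667 -0.1667 0 0 0 87"

```text
t: 33.95
position: [536.3, -108.0, 322.6]
ee_rot: [-0.001, 0.678, 0.735, -0.0]
force: [0.3, -0.5, -0.1]
width: 87.0
grasp_force: 0.0
```

```bash
python3 - <<'E'
from h import *
print(r.sense()['position'],r.sense()['t'])
a=r.camera('scene')[:,:,::-1]; b=r.camera('side')[:,:,::-1]
o=np.vstack([cv2.resize(a[180:370,185:455],(800,563),interpolation=2)]);cv2.imwrite('pics/f1.png',o)
cv2.imwrite('pics/f2.png',cv2.resize(b[140:390,190:450],(624,600),interpolation=2))
E
```

```text
[ 536.25311082 -108.00800617  322.59891202] 33.95
```

View pics/f1.png

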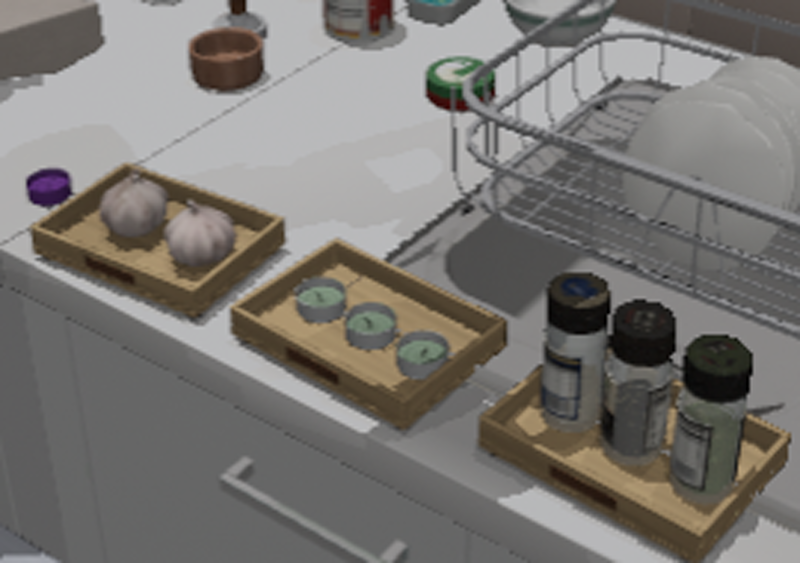

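View pics/f2.png

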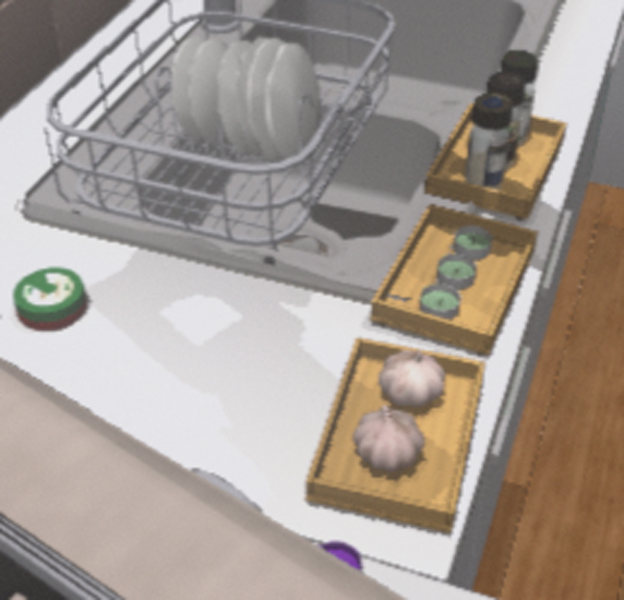

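Both views show everything sorted. The three jars stand upright side by side, the three tea lights lie flat in a row, and the two garlics share a tray. The pot and the purple look-alike haven't moved, and the gripper is clear.

```bash
python3 -c "
from rig import r
print(r.close_job())"
```

```text
the job is handed in; nothing more can be done
None
```

All five items are sorted into their matching trays, the jars and tea lights upright on the tray floors, the pot and purple look-alike not moved, and the job was handed in at about 34 s.

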